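Lock the engraving block by feel

ROBOT

A 6-joint arm with a two-finger parallel gripper is mounted at the origin on the work surface. World frame = base frame: x ahead of the robot, y to its left, z up, the work surface at z = 0. Lengths are in m, angles in rad, forces in N, time in s.
With the tool pointing down it reaches from about 0.275 to 0.75 m from the base axis. Payload 10.2 kg.
Tool frame: the origin (TCP) lies midway between the tips of the shut fingers; the grasp point (between the pads) lies 19 mm behind it (env.hold_point_z is the distance from the TCP to the grasp point, in m); x points along the fingers, z is the direction in which the jaws open and shut, and the axes are right-handed (so a half turn about x gives the same grasp; the last joint's range is limited). The gripper opens to 85 mm and grips with 20 to 120 N. Pads are 22 mm wide; open, the fingers measure 114 mm over their backs; the gripper's body (76 mm by 85 mm) begins 54 mm behind the grasp point. The pads swing forward as they close: fully open they stand 13 mm farther back than shut.
Start: joints at [-1.404, 0.313, 1.498, -0, 1.331, -0.223], TCP at [0.199, -0.486, 0.206] pointing down, gripper open.
Joint ranges: [-2.94, 2.94], [-0.97, 2.17], [0.19, 2.56], [-1.23, 4.37], [0.02, 3.11], [-2.88, 2.88]. Speed limits (rad/s): [2.39, 2.39, 3.01, 3.14, 3.14, 3.14].

INTERFACE

Orientations are given as a unit quaternion [x, y, z, w].
In Python, from bench import env, kinematics, monitor, eyes, job gives the robot as it stands. The module is installed in compiled form; this text tells all that it offers. Calls block until the motion is done:
- env.reach(position, orientation): joint-space move of the TCP to a pose.
- env.movel(position, velocity=0.15, frame=None, guard=None): straight line of the TCP; frame=None keeps the orientation; velocity is the mean speed in m/s. With guard (N) it stops when the force on the tool has changed by that much, and returns True; else False.
- env.set_joints(angles): joint-space move.
- env.release() and env.close_gripper(effort=None): open the fingers fully, or close them until they stop; effort is the grip in N (None keeps the last).
- env.hold(seconds).
- kinematics.ik(position, orientation): joint angles nearest the present ones, or None.
- monitor.sense(): the state.
- eyes.grab_frame(name): name is "scene" or "top" or "wrist"; returns a dict with "frame" (400x640x3 uint8, red, green, blue), "mtx" (3x3 intrinsics, pixels), "k1" (the pictures are not rectified: a ray, as slopes to the right and down, at radius r is drawn at 1 + k1 r^2 times it, then the intrinsics apply), "view" (4x4, takes a point from world to camera coordinates). Camera axes: x right, y down, z forward; pixel columns grow to the right and rows downward; lengths in m; the calibration is good to about 2 mm. A picture is of the moment at which its call begins. There is no depth.
A pose or a line that the arm cannot do raises env.MotionError and nothing moves.
- job.hand_in(): hands the job in, once; it reports no verdict.
The state is a dict: "clock": time; "joints": joint angles; "qvel": joint speeds; "joint_efforts": joint torques, N m; "position": TCP position; "ee_rot": TCP orientation; "contact_force": force on the tool from outside, world axes, zero at the start; "ft_torque": the same for the moment, N m; "finger_gap": opening from 0.0 (shut) to 1.0 (fully open).
Only numpy, scipy, OpenCV 4.12 (cv2) and the standard library are available. Lean on these libraries where they do the work, as an engineer would, in place of code of your own. Each camera call takes 0.05 s, during which the arm holds its last target. There are 200 camera calls.

TASK

Lock the turning head of the engraver's ball vise, finding the lock by feel as you would with your eye at the microscope: with the fingers closed, put a fingertip on top of the steel rim above the brake screw and run it anticlockwise (seen from above) round the rim until it comes to the finger notch. Then press the lock plunger inside the notch down until it is fully home, and take your hand away. Touch only: do not push hard, and leave the medal in the jaws and all the tools on the bench where they are.

Things in the scene. Friction and masses are not known exactly. Their poses are not given: they have to be found in the camera images.
- ball_vise: Engraver's steel ball vise, 136 mm across, too heavy to move. Origin: centre of its underside on the bench, on the vertical axis of its round parts; x points from the axis to the brake screw, a knurled knob 22 mm thick, 44 mm above the bench, reaching out to 96 mm from the axis. The head above is held by its brake: it takes more than 25 N along the rim to turn it.
- rim_centre (a point): On the vise's axis, level with the top of the head's flat rim, 74 mm above the bench; axes as the vise's, they do not turn with the head. The rim's outer radius is 68 mm; it is free to touch between the radii 44 and 68 mm. Inside that, bed and jaws rise 28 mm above the rim, the medal 31 mm.
- rim_start (a point): The point on the rim's top right above the brake screw, 62 mm from the vise's axis, where the sweep begins. From there the rim is smooth and level but for one finger notch cut right across it: 36 mm wide along the rim, parallel sides, 11 mm deep, open outward. The notch's middle is somewhere from 75 to 180 degrees anticlockwise (seen from above) of this point.
- lock_pin (a joint): How far the lock plunger is pressed down (m). It stands in the middle of the notch, 56 mm from the vise's axis: a round flat steel head 18 mm across. 0: up, top 4 mm below the rim's top; 0.006: fully home at its stop, top 10 mm below the rim's top. It slides straight down, resists with about 5 N all the way and stays where it is left.
- medal: Bystander: round brass medal blank, 40 mm across, 21 mm high, standing loose between the vise's jaws. Origin: centre of its underside.
- jaw_key: Bystander: steel T-handled key 100 mm long, 76 mm across its handle, 12 mm high, lying beside the vise. Origin: under the middle of its shaft; x along the shaft.
- graver: Bystander: graver 115 mm long with a dark wooden mushroom handle 29 mm thick, lying beside the vise. Origin: on the bench under its middle; x towards the blade.
- hammer: Bystander: chasing hammer 245 mm long, 24 mm high, lying to the right. Origin: on the bench under the middle; x towards the head.
- dust_brush: Bystander: brush standing on its black handle, 48 mm across, 108 mm high. Origin: centre of its underside.
- oilstone: Bystander: oilstone block 150 x 52 x 28 mm. Origin: centre of its underside; x along its length.
- practice_plate: Bystander: copper plate on a wooden block 75 x 75 x 25 mm. Origin: centre of its underside.
- loupe: Bystander: black eye loupe 40 mm across, 34 mm high, standing on its narrow end. Origin: centre of its underside.
There are look-alikes about, which are no part of the job. Of the things that look like the ball_vise, the smallest one is meant.

How it is judged:
On the way, in this order (a step that is already met when the one before it is completed fails the run):
1. a fingertip touches the rim above the brake screw (grasp point within 28 mm of rim_start, seen from above), the plunger still up (contact force between the fingers and ball_vise above 0.3 N and value of joint lock_pin below 0.001 m and horizontal distance between the grasp point and rim_start below 0.028 m), for 0.1 s.
2. a fingertip touches the rim further round, anticlockwise of the screw and short of the notch (grasp point beyond +34 mm y and +30 mm x in the vise frame), the plunger still up (contact force between the fingers and ball_vise above 0.3 N and value of joint lock_pin below 0.001 m and y of the grasp point in the frame of ball_vise above 0.034 m and x of the grasp point in the frame of ball_vise above 0.03 m), for 0.1 s.
3. the plunger in the notch is pressed home (more than 5 of its 6 mm) by the fingers (contact force between the fingers and ball_vise above 0.3 N and value of joint lock_pin above 0.005 m), for 0.1 s.
At the end, for the whole second after the job is handed in: The lock plunger stays home, more than 5 of its 6 mm down; the medal and the tools lie at rest, the medal within 10 mm and each tool within 20 mm of where it was (value of joint lock_pin above 0.005 m and linear speed of each of medal, jaw_key, graver, hammer, dust_brush, oilstone, practice_plate, loupe below 0.02 m/s and distance of medal from where it was at the start of the episode below 0.01 m and distance of each of jaw_key, graver, hammer, dust_brush, oilstone, practice_plate, loupe from where it was at the start of the episode below 0.02 m); the robot touches nothing.
It fails at once if the medal is lifted or moved by more than 10 mm (distance of medal from where it was at the start of the episode above 0.01 m).
It fails at once if a tool or other thing on the bench is lifted or moved by more than 20 mm (distance of any of jaw_key, graver, hammer, dust_brush, oilstone, practice_plate, loupe from where it was at the start of the episode above 0.02 m).
It fails at once if a finger presses on the ball vise with more than 60 N (contact force between the fingers and ball_vise above 60 N).
It also fails if it takes over 67 s, if anything falls off the work surface, if the arm or the gripper's body presses on something with over 40 N, if the wrist force passes 120 N, or if a joint passes its speed limit or range.

## Working session

There is one attempt and no reset: what is moved stays moved. The work goes in short steps, each a Python script; the robot and the scene stay as the last script left them, time stands still between calls to the robot, and variables do not carry over. Pictures are saved under pics/ and viewed, about 8 in all and at most 12, crops included, and the job is handed in when it is done.

```bash
mkdir -p pics; python3 - <<'E'
from bench import env,kinematics,monitor,eyes,job
import cv2,numpy as np
for n in("top","scene"):
    f=eyes.grab_frame(n); cv2.imwrite(f"pics/{n}0.png",f["frame"][:,:,::-1]); print(n,f["mtx"],f["k1"],f["view"])
    np.savez(f"pics/{n}0.npz",**f)
print(monitor.sense(), env.hold_point_z)
E
```

```text
top [[426.11539403   0.         314.70913656]
 [  0.         426.11539403 203.15563382]
 [  0.           0.           1.        ]] -0.00686724173913854 [[-0.01181381 -0.99969393 -0.02173672  0.02931121]
 [-0.98531256  0.01534175 -0.17006994  0.50386765]
 [ 0.17035136  0.01940828 -0.98519223  1.02524669]
 [ 0.          0.          0.          1.        ]]
scene [[443.63090871   0.         319.1287912 ]
 [  0.         443.63090871 202.79505595]
 [  0.           0.           1.        ]] 0.016005454694951304 [[-0.87580071  0.48267066  0.00146469  0.4397851 ]
 [ 0.34186064  0.62243897 -0.70406039 -0.12653174]
 [-0.34074097 -0.61611587 -0.7101386   1.31854269]
 [ 0.          0.          0.          1.        ]]
{'clock': 0.1, 'joints': array([-1.40440826e+00,  3.13401106e-01,  1.49836095e+00, -3.32026302e-05,
        1.33102813e+00, -2.23387189e-01]), 'qvel': array([ 6.79548315e-04, -1.75123343e-03, -3.07227591e-03, -8.27313672e-04,
        8.91463064e-05, -8.39971722e-04]), 'joint_efforts': array([ 2.27270197e-03, -4.12896144e+01, -2.60143751e+01, -1.98868033e-04,
        3.01593056e-03,  1.59319410e-05]), 'position': array([ 0.19943053, -0.48535607,  0.20508878]), 'ee_rot': array([ 0.39400414,  0.58766333, -0.39340422,  0.5870653 ]), 'contact_force': array([ 0.00549684, -0.39007468, -0.13230866]), 'ft_torque': array([-0.0117209 , -0.00045455, -0.01405219]), 'finger_gap': 0.9990529907953993} 0.0187
```

View pics/top0.png

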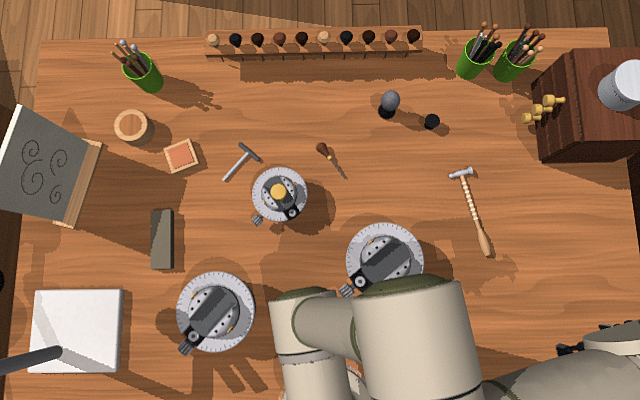

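View pics/scene0.png

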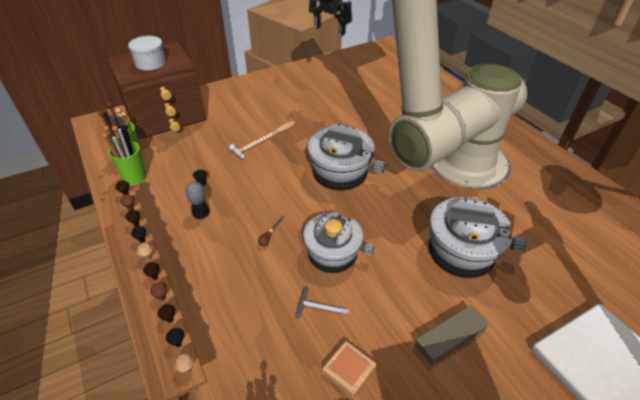

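The small vise, with the medal in its jaws, is at (279,195) in the top view and (333,240) in the scene view. The knurled brake screw shows at about (258,220) top and (368,249) scene. I'll zoom in on both.

```bash
python3 - <<'E'
import cv2,numpy as np
a=cv2.imread("pics/top0.png")[155:240,235:325]; b=cv2.imread("pics/scene0.png")[200:285,290:380]
c=np.hstack([cv2.resize(i,None,fx=4.4,fy=4.4,interpolation=cv2.INTER_CUBIC) for i in(a,b)]); cv2.imwrite("pics/crop.png",c)
E
```

```text
(no output)
```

View pics/crop.png

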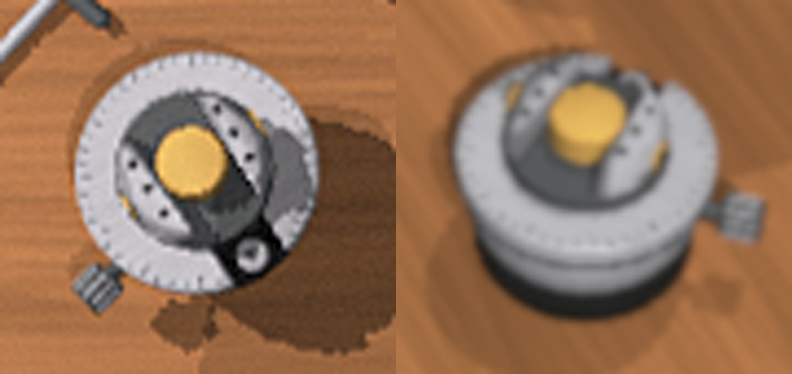

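The notch, dark with the round plunger in it, is at crop (250,257), about 75° anticlockwise of the screw at crop (98,287). The rim centre is near crop (197,172). Next I'll measure these.

```bash
cat > h.py <<'E'
import cv2,numpy as np
def load(n): return dict(np.load(f"pics/{n}0.npz"))
def cast(f,uv,z):
    uv=np.asarray(uv,float).reshape(-1,1,2)
    s=cv2.undistortPoints(uv,f["mtx"],np.array([float(f["k1"]),0,0,0])).reshape(-1,2)
    R=f["view"][:3,:3];t=f["view"][:3,3];c=-R.T@t
    d=np.c_[s,np.ones(len(s))]@R
    return (c+d*((z-c[2])/d[:,2])[:,None])[:,:2]
E
python3 - <<'E'
from h import *
from scipy.optimize import least_squares
def comp(m,seed):
    n,l,s,c=cv2.connectedComponentsWithStats(m.astype(np.uint8)); return l==l[seed[1],seed[0]]
for n,win,seed in(("top",(245,160,315,230),(262,178)),("scene",(300,205,366,272),(330,263))):
    f=load(n);im=f["frame"];hsv=cv2.cvtColor(im,cv2.COLOR_RGB2HSV)
    x0,y0,x1,y1=win
    m=np.zeros(im.shape[:2],bool); m[y0:y1,x0:x1]=((hsv[...,1]<60)&(hsv[...,2]>100))[y0:y1,x0:x1]
    m=cv2.morphologyEx(m.astype(np.uint8),cv2.MORPH_OPEN,np.ones((3,3)))
    c=max(cv2.findContours(m,cv2.RETR_EXTERNAL,cv2.CHAIN_APPROX_NONE)[0],key=cv2.contourArea)
    P=cast(f,c.reshape(-1,2)+0.0,.074)
    if n=="scene": # keep far side only: near side shows side wall
        cam=-f["view"][:3,:3].T@f["view"][:3,3]; 
        d=(cam[:2]-P.mean(0));d/=np.linalg.norm(d); P=P[(P-P.mean(0))@d<0.01]
    r=least_squares(lambda p:np.hypot(*(P-p).T)-.068,P.mean(0),loss="soft_l1",f_scale=.002)
    e=np.hypot(*(P-r.x).T)-.068; print(n,"centre",r.x,len(P),np.percentile(e,[10,50,90]), "camera",(-f["view"][:3,:3].T@f["view"][:3,3]))
t=load("top"); s=load("scene")
def crop(u,v,o): return [o[0]+(u+.5)/4.4-.5,o[1]+(v+.5)/4.4-.5]
kt=cast(t,crop(98,287,(235,155)),.048)[0]; ks=cast(s,crop(742,217,(290-90,200)),.046)[0]
pl=cast(t,crop(253,255,(235,155)),.070)[0]
print("knob",kt,ks,"plunger",pl,"medal top",cast(t,crop(190,160,(235,155)),.105),cast(s,crop(588-396,112,(290,200)),.105))
E
```

```text
top centre [0.52327237 0.11022357] 287 [-0.03664532 -0.00787362  0.00033966] camera [0.32216123 0.00167375 1.09639495]
scene centre [0.53265534 0.11763837] 140 [-0.03549632 -0.00048377  0.00626859] camera [0.87770184 0.67886199 0.84661792]
knob [0.46355245 0.16672329] [0.46660411 0.16978478] plunger [0.47720434 0.0772757 ] medal top [[0.52433811 0.10864732]] [[0.5280487  0.11227656]]
```

```bash
python3 - <<'E'
from h import *
from scipy.optimize import least_squares
for n,win in(("top",(245,160,315,230)),("scene",(300,205,366,272))):
    f=load(n);im=f["frame"];hsv=cv2.cvtColor(im,cv2.COLOR_RGB2HSV)
    x0,y0,x1,y1=win
    m=np.zeros(im.shape[:2],np.uint8); m[y0:y1,x0:x1]=((hsv[...,1]<60)&(hsv[...,2]>100))[y0:y1,x0:x1]
    m=cv2.morphologyEx(m,cv2.MORPH_OPEN,np.ones((3,3)))
    c=cv2.convexHull(max(cv2.findContours(m,cv2.RETR_EXTERNAL,cv2.CHAIN_APPROX_NONE)[0],key=cv2.contourArea))
    P=cast(f,c.reshape(-1,2),.074)
    cam=-f["view"][:3,:3].T@f["view"][:3,3]; d=cam[:2]-[.525,.11]; d/=np.linalg.norm(d)
    # side wall shows on the camera's side, jaws may overhang the far edge
    for lo,hi in((-1,1),(-1,.02),(-.045,.02)):
        q=(P-[.525,.11])@d; Q=P[(q>lo)&(q<hi)]
        r=least_squares(lambda p:np.hypot(*(Q-p).T)-.068,Q.mean(0),loss="soft_l1",f_scale=.001)
        e=np.hypot(*(Q-r.x).T)-.068; print(n,r.x,len(Q),np.round(np.percentile(e,[10,50,90])*1e3,1))
E
```

```text
top [0.52435415 0.10867199] 30 [-0.7 -0.2  0.2]
top [0.52432318 0.10841165] 20 [-0.6 -0.1  0.2]
top [0.52417329 0.10832399] 11 [-0.6 -0.4  0.2]
scene [0.53038674 0.11574924] 32 [ 0.3  4.3 14.5]
scene [0.5279535  0.11018151] 17 [-0.5  0.3  0.7]
scene [0.52760672 0.10976514] 10 [-0.2  0.3  0.8]
```

Both views agree to within about 3 mm. The axis is at about (0.526, 0.1095), vise x points at 136°, and the notch is at about +77.6°. I'll shut the fingers, hover over the start and check the finger shape.

```bash
cat >> h.py <<'E'
from scipy.spatial.transform import Rotation
C=np.array([.526,.1095]); A0=np.radians(136); AN=np.radians(77.6)
def quat(az):
    z=np.array([np.cos(az),np.sin(az),0]);x=np.array([0,0,-1.]);return Rotation.from_matrix(np.c_[x,np.cross(z,x),z]).as_quat()
def pt(deg,r,z): a=A0+np.radians(deg); return np.array([*(C+r*np.array([np.cos(a),np.sin(a)])),z])
E
python3 - <<'E'
from h import *
from bench import env,kinematics,monitor,eyes
env.close_gripper(20)
best=min(((kinematics.ik(pt(0,.060,.2),quat(A0+AN+k)),k) for k in(0,np.pi)),key=lambda b:9 if b[0] is None else abs(b[0][5]))
print(best)
q=quat(A0+AN+best[1]); np.save("q.npy",q)
env.reach(pt(0,.060,.2),q)
env.movel(pt(0,.060,.11),velocity=.1)
s=monitor.sense(); print(s["clock"],s["position"],s["contact_force"],s["finger_gap"])
ims=[]
for n,tp in(("scene",.09),("top",.09)):
    f=eyes.grab_frame(n); p=f["view"]@[*pt(0,.06,.1),1]; u=(f["mtx"]@(p[:3]/p[2]))[:2].astype(int); print(n,u)
    i=f["frame"][max(u[1]-60,0):u[1]+60,max(u[0]-60,0):u[0]+60,::-1]; ims.append(cv2.resize(i,(400,400),interpolation=cv2.INTER_CUBIC))
cv2.imwrite("pics/hover.png",np.hstack(ims))
E
```

```text
(array([ 7.14992047e-02,  2.75385433e-01,  1.56286219e+00, -4.44089210e-16,
        1.30334504e+00, -5.14931424e-01]), 3.141592653589793)
4.3917 [0.48321243 0.1511991  0.11057048] [ 0.64772278  0.29084165 -0.04297024] 0.0007545036712900114
scene [359 230]
top [260 208]
```

View pics/hover.png

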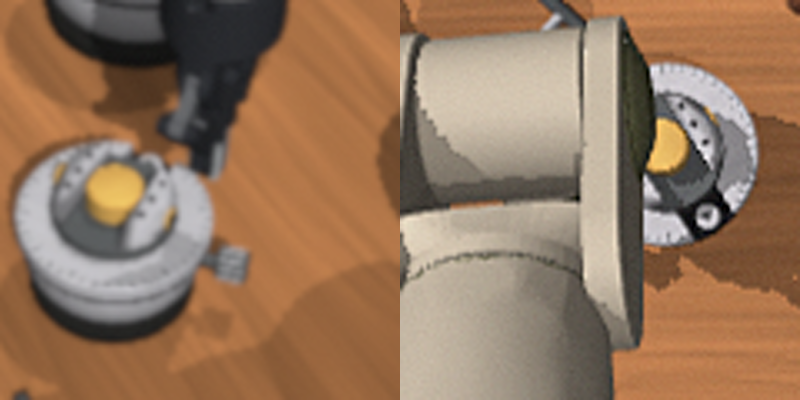

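The shut fingertip is slim, about 16–22 mm, and hovers just above the rim over the screw at scene crop (212,175). The notch is clear of the arm. Now the touch.

```bash
python3 - <<'E'
from h import *
from bench import env,monitor
def st(l=""):
    s=monitor.sense(); print(l,round(s["clock"],2),np.round(s["position"],4),np.round(s["contact_force"],2)); return s
env.hold(.2); st()
env.movel(pt(0,.060,.082),velocity=.05)
b=st("base"); print(env.movel(pt(0,.060,.066),velocity=.01,guard=2.5)); st("touch"); env.hold(.3); st("held")
E
```

```text
4.69 [0.483  0.1512 0.1103] [-0.54 -1.03 -0.06]
base 5.4 [0.483  0.1512 0.0821] [ 1.1  -0.96  0.04]
False
touch 7.15 [0.4829 0.1512 0.0661] [-0.03  0.17 -0.18]
held 7.45 [0.4828 0.1512 0.066 ] [-0.99 -0.31 -0.2 ]
```

No contact 8 mm below the expected rim height, which disagrees with the model. I'll look before going further.

```bash
python3 - <<'E'
from h import *
from bench import env,monitor,eyes
f=eyes.grab_frame("scene"); g=eyes.grab_frame("wrist")
cv2.imwrite("pics/low.png",np.hstack([cv2.resize(f["frame"][180:280,290:390,::-1],(400,400),interpolation=cv2.INTER_CUBIC),cv2.resize(g["frame"][:,120:520,::-1],(400,400))]))
for P in (monitor.sense()["position"],pt(0,.062,.074),pt(0,.085,.044)):
    p=f["view"]@[*P,1]; print(((f["mtx"]@(p[:3]/p[2]))[:2]-[290,180])*4)
E
```

```text
[273.95715534 241.93424307]
[278.34609391 233.61368556]
[314.00500894 275.22733864]
```

View pics/low.png

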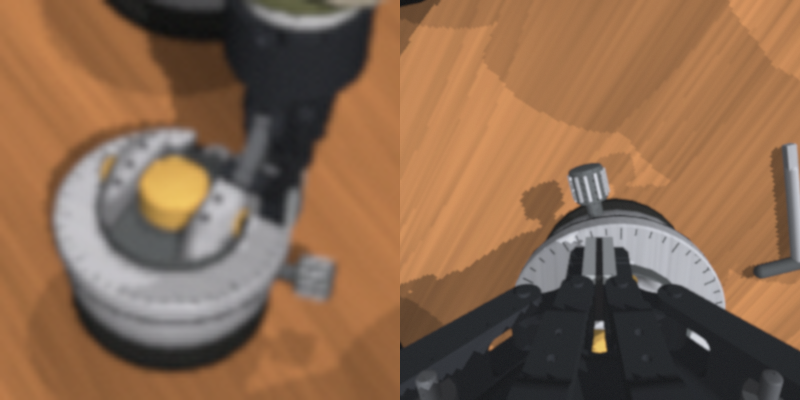

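The picture shows the fingertip directly above the rim near the screw, scene crop (272,222), and about 12 mm higher than the nominal TCP projects (row 242). The true tip is probably higher than reported, so I'll keep lowering slowly under guard.

```bash
python3 - <<'E'
from h import *
from bench import env,monitor
def st(l=""):
    s=monitor.sense(); print(l,round(s["clock"],2),np.round(s["position"],4),np.round(s["contact_force"],2)); return s
print(env.movel(pt(0,.060,.050),velocity=.008,guard=2.5)); st("touch"); env.hold(.2); st("held")
E
```

```text
False
touch 9.7 [0.4829 0.1512 0.05  ] [-1.12 -0.22 -0.09]
held 9.9 [0.4829 0.1512 0.05  ] [-0.19  0.61  0.21]
```

```bash
python3 - <<'E'
from h import *
from bench import env,monitor,eyes
f=eyes.grab_frame("scene"); g=eyes.grab_frame("wrist")
cv2.imwrite("pics/low2.png",np.hstack([cv2.resize(f["frame"][190:270,310:390,::-1],(400,400),interpolation=cv2.INTER_CUBIC),cv2.resize(g["frame"][140:320,230:410,::-1],(400,400),interpolation=cv2.INTER_CUBIC)]))
s=monitor.sense(); print(s["position"],s["ee_rot"],np.load("q.npy"),s["joints"],s["finger_gap"])
P=s["position"]
for n,F,o,k in(("s",f,(310,190),5),("w",g,(230,140),400/180)):
  for Q in(P,P+[0,0,.02],pt(0,.062,.074),pt(0,.085,.05),[*C,.074]):
    p=F["view"]@[*Q,1]; print(n,np.round(((F["mtx"]@(p[:3]/p[2]))[:2]-o)*k))
E
```

```text
[0.48285338 0.15117602 0.05002783] [-0.20436862  0.67690965  0.20436843  0.67694929] [-0.20437634  0.67692711  0.20437634  0.67692711] [ 7.14832628e-02  4.55463037e-01  1.74108754e+00  1.48785061e-05
  9.44987344e-01 -5.14932979e-01] -0.0016100186520749157
s [240. 275.]
s [243. 247.]
s [248. 242.]
s [294. 286.]
s [115. 215.]
w [194. 205.]
w [194. 241.]
w [192. 242.]
w [172. 116.]
w [245. 456.]
```

View pics/low2.png

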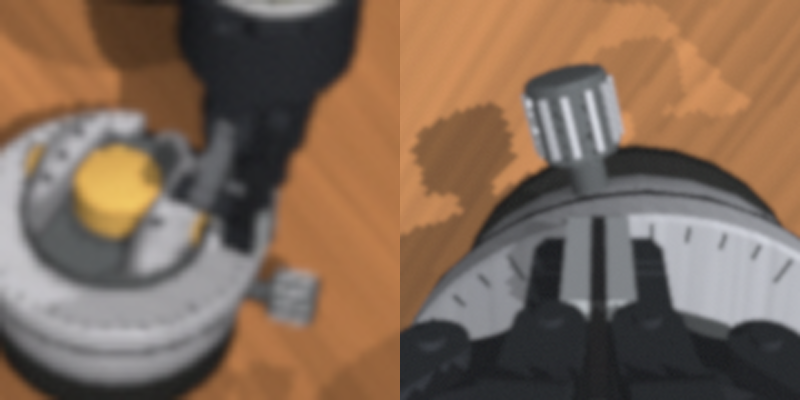

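In both views the tip sits on or just above the rim, not inside it. The scene tip is at (240,245), which matches z≈0.07. The reported TCP therefore lies about 20 mm beyond the visible tip. Nothing is loaded, so I'll keep going slowly under guard.

```bash
python3 - <<'E'
from h import *
from bench import env,monitor
def st(l=""):
    s=monitor.sense(); print(l,round(s["clock"],2),np.round(s["position"],4),np.round(s["contact_force"],2)); return s
print(env.movel(pt(0,.060,.036),velocity=.006,guard=2)); st("touch"); env.hold(.2); st("held")
E
```

```text
True
touch 10.72 [0.4829 0.1512 0.0484] [-0.11  0.22  4.54]
held 10.92 [0.4828 0.1512 0.0483] [-1.02  0.02  5.85]
```

Contact: 5.9 N upward at reported z = 0.0484. Before trusting it I'll use the moment to check where the force acts, and look once.

```bash
python3 - <<'E'
from h import *
from bench import env,monitor,eyes
def avg(n=10):
    F=[];T=[]
    for _ in range(n):
        env.hold(.02); s=monitor.sense(); F.append(s["contact_force"]);T.append(s["ft_torque"])
    return np.mean(F,0),np.mean(T,0),s
F1,T1,s1=avg()
f=eyes.grab_frame("scene"); g=eyes.grab_frame("wrist")
cv2.imwrite("pics/low3.png",np.hstack([cv2.resize(f["frame"][190:270,310:390,::-1],(400,400),interpolation=cv2.INTER_CUBIC),cv2.resize(g["frame"][100:400,170:470,::-1],(400,400),interpolation=cv2.INTER_CUBIC)]))
p=s1["position"].copy(); p[2]=.056; env.movel(p,velocity=.05)
F0,T0,_=avg()
F=F1-F0;T=T1-T0
# r x F = T with F mainly vertical: Tx=ry*Fz, Ty=-rx*Fz
print(F,T,"offset mm",-T[1]/F[2]*1e3,T[0]/F[2]*1e3,s1["clock"],s1["position"])
E
```

```text
[-0.52354596  0.12347559  6.02971644] [-0.02690617  0.0612108   0.00135271] offset mm -10.151522872864087 -4.462260989390407 11.0833 [0.48283458 0.1511848  0.04832355]
```

View pics/low3.png

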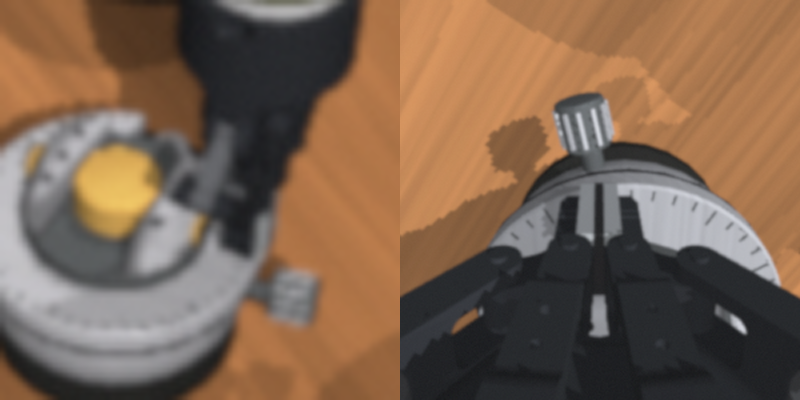

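The moment puts the force about 10 mm from the TCP axis, so it is the fingertip on the rim and not the jaws. The real rim contact is at reported z≈0.0484. Now I'll sweep by touch.

```bash
python3 - <<'E'
from h import *
from bench import env,monitor
def st(l=""):
    s=monitor.sense(); print(l,round(s["clock"],2),np.round(s["position"],4),np.round(s["contact_force"],2)); return s
fz=lambda: np.mean([(env.hold(.02),monitor.sense()["contact_force"][2])[1] for _ in range(3)])
hit=env.movel(pt(0,.060,.044),velocity=.01,guard=2); env.hold(.3); s=st(f"touch {hit}")
z=s["position"][2]; d=0; found=False
while hit and d<100:
    d+=4; blocked=env.movel(pt(d,.060,z),velocity=.03,guard=12); F=fz()
    if blocked: st("blocked"); break
    if F>9: z+=.0001
    elif F<1.5:
        if not env.movel(pt(d,.060,z-.002),velocity=.01,guard=2): found=True; st(f"dropped at {d}"); break
        z=monitor.sense()["position"][2]
    print(d,round(z,4),round(F,2),end=" | ")
np.save("z.npy",[z,d,found])
E
```

```text
touch True 12.74 [0.4828 0.1512 0.0484] [-1.31 -0.31  5.66]
4 0.0484 3.76 | 8 0.0484 2.68 | 12 0.0484 2.88 | 16 0.0484 3.19 | 20 0.0484 2.89 | 24 0.0484 3.99 | 28 0.0484 3.54 | 32 0.0484 3.37 | 36 0.0484 3.5 | 40 0.0484 3.62 | 44 0.0484 3.67 | 48 0.0484 2.81 | 52 0.0484 3.61 | 56 0.0484 3.71 | 60 0.0484 3.86 | 64 0.0484 3.03 | 68 0.0484 1.68 | dropped at 72 19.23 [0.473  0.0814 0.0463] [ 0.3   0.22 -0.49]
```

The rim was level up to 68° and then dropped away at 72°. That agrees with a notch centre near 77.6°, given the half-width of the tip. Now I'll centre and press.

```bash
python3 - <<'E'
from h import *
from bench import env,monitor
def st(l=""):
    s=monitor.sense(); print(l,round(s["clock"],2),np.round(s["position"],4),np.round(s["contact_force"],2)); return s
print(env.movel(pt(78,.059,.0463),velocity=.02,guard=4)); st("centre")
print(env.movel(pt(78,.059,.0435),velocity=.008,guard=2.5)); st("plunger")
print(env.movel(pt(78,.059,.036),velocity=.006,guard=12)); env.hold(.3); st("home")
E
```

```text
False
centre 19.7 [0.4772 0.0764 0.0463] [ 0.19 -0.24 -0.68]
True
plunger 20.02 [0.477  0.0765 0.0441] [0.81 0.19 1.51]
True
home 21.3 [0.477  0.0765 0.0383] [-1.23 -0.02  4.48]
```

```bash
python3 - <<'E'
from h import *
from bench import env,monitor,eyes
def st(l=""):
    s=monitor.sense(); print(l,round(s["clock"],2),np.round(s["position"],4),np.round(s["contact_force"],2)); return s
p=monitor.sense()["position"].copy()
print(env.movel(pt(78,.059,.0365),velocity=.005,guard=12)); st("again"); env.hold(.3); st("held")
env.movel(pt(78,.059,.06),velocity=.04); env.movel(pt(78,.059,.2),velocity=.12)
env.reach([.3,-.25,.3],np.load("q.npy")); env.hold(.3); st("away")
f=eyes.grab_frame("top"); h=eyes.grab_frame("scene")
a=cv2.resize(f["frame"][155:240,235:325,::-1],(400,378),interpolation=cv2.INTER_CUBIC)
b=cv2.resize(h["frame"][:,:,::-1],(400,250)); b=np.vstack([b,np.zeros((128,400,3),np.uint8)]); cv2.imwrite("pics/end.png",np.hstack([a,b]))
E
```

```text
True
again 21.55 [0.477  0.0765 0.0383] [-2.41 -0.27  4.58]
held 21.85 [0.477  0.0765 0.0383] [-2.49 -0.35  5.72]
away 25.6 [ 0.3003 -0.2497  0.2999] [ 0.2  -1.   -0.06]
```

View pics/end.png

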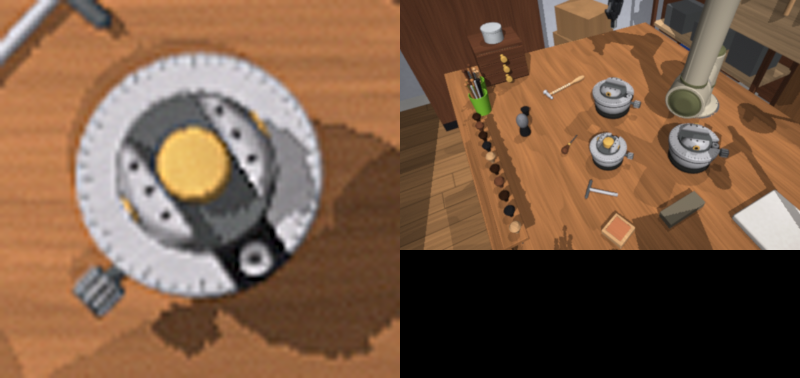

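The plunger stopped at the same height twice, 10.1 mm below the rim and tripping the guard both times. The medal and tools look undisturbed.

```bash
python3 -c "
from bench import job;job.hand_in()"
```

```text
the job is handed in; nothing more can be done
```

The lock plunger in the small ball vise is pressed home, the hand is clear, and the job is handed in. No verdict was reported.

- **Sweep:** With the fingers shut I touched the rim above the brake screw and ran the tip anticlockwise at about 3–4 N. The rim stayed level until it dropped away between 68° and 72°. Allowing for the width of the tip, that agrees with the camera estimate of 78° for the middle of the notch.
- **Press:** The tip met the plunger about 4.3 mm below the rim top. I pressed it until it stopped 10.1 mm below, and a second press stopped at the same height. Every force I read on the vise was under 6 N, though the 12 N stop guard tripped on both presses.
- **Final check:** The last pictures show the medal and the tools where they were, judged by eye. The arm was retracted and touching nothing at about 26 s on the clock, against the 67 s limit.

**Disagreements:**
- Rim contact came at a reported TCP height of 48 mm, not the stated 74 mm. I did not find out why. I accepted it as the rim because both camera views and the contact moment put the fingertip there, and used it as the reference for all later depths.
- The two camera views differed by about 3 mm on the vise's position, so I used the average.

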